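Load the contact sleeve with its two copper rings

TASK

Drop the two big copper rings, which are alike, into the low grey sleeve with the flared mouth, in either order, so that they lie flat in it, one on top of the other, as a single column. The small copper ring and the square copper washer do not belong in it.

Things in the scene. Friction and masses are not known exactly. Their poses are not given: they have to be found in the camera images.
- ring_a: one of the two big rings: a flat copper ring, 58 mm outside diameter, 30 mm hole, 12 mm thick, about 200 g, lying flat on the plate with at least 25 mm of free ground all round it. Origin at the ring's centre, halfway up its thickness (6 mm above the plate at the start); z is the ring's axis. Also lying about, not wanted: a small copper ring (36 mm across) and a square copper washer (46 mm).
- ring_b: the other big ring, identical: a flat copper ring, 58 mm outside diameter, 30 mm hole, 12 mm thick, about 200 g, lying flat on the plate with at least 25 mm of free ground all round it. Origin at the ring's centre, halfway up its thickness (6 mm above the plate at the start); z is the ring's axis.
- sleeve: grey, slippery polyethylene sleeve, a low open-topped upright tube on a round foot (104 mm across, 4 mm thick) fixed near the middle of the plate. Total height 39 mm; the bore is 70 mm wide from its inner floor (5 mm above the plate) up to 28 mm, then flares to a mouth about 84 mm wide inside, 92 mm outside, at 39 mm. It holds both rings stacked. Origin on its axis at the level of the plate; z up. Everything else loose on the plate is under 45 mm tall.

How it is judged:
On the way:
1. one of the two rings lies flat on the floor of the sleeve (((z of ring_a in the frame of sleeve between 0.007 and 0.015 m and horizontal distance between ring_a and sleeve below 0.01 m and angle between the z axis of ring_a and the z axis of sleeve, either way round below 0.175 rad) or (z of ring_b in the frame of sleeve between 0.007 and 0.015 m and horizontal distance between ring_b and sleeve below 0.01 m and angle between the z axis of ring_b and the z axis of sleeve, either way round below 0.175 rad))), for 0.2 s.
At the end, for the whole second after the job is handed in: Both big rings are inside the sleeve at rest: one on its floor (centre 7 to 15 mm above the plate), the other on top of it (centre 19 to 28 mm above the plate), each within 10 mm of the sleeve's axis and within 10 degrees of flat; either order (((z of ring_a in the frame of sleeve between 0.007 and 0.015 m and horizontal distance between each of ring_a, ring_b and sleeve below 0.01 m and angle between the z axis of each of ring_a, ring_b and the z axis of sleeve, either way round below 0.175 rad and z of ring_b in the frame of sleeve between 0.019 and 0.028 m) or (z of ring_b in the frame of sleeve between 0.007 and 0.015 m and horizontal distance between each of ring_b, ring_a and sleeve below 0.01 m and angle between the z axis of each of ring_b, ring_a and the z axis of sleeve, either way round below 0.175 rad and z of ring_a in the frame of sleeve between 0.019 and 0.028 m)) and linear speed of each of ring_a, ring_b below 0.02 m/s); the robot touches nothing.
It also fails if it takes over 59 s, if anything falls off the work surface, if the arm or the gripper's body presses on something with over 40 N, if the wrist force passes 120 N, or if a joint passes its speed limit or range.

ROBOT

A 6-joint arm with a two-finger parallel gripper is mounted at the origin on the work surface. World frame = base frame: x ahead of the robot, y to its left, z up, the work surface at z = 0. Lengths are in m, angles in rad, forces in N, time in s.
With the tool pointing down it reaches from about 0.25 to 0.775 m from the base axis. Payload 4 kg.
Tool frame: the origin (TCP) lies midway between the tips of the shut fingers; the grasp point (between the pads) lies 19 mm behind it; z points along the fingers, x is the direction in which the jaws open and shut, and the axes are right-handed (so a half turn about z gives the same grasp; the last joint's range is limited). The gripper opens to 94 mm and grips with 3 to 60 N. Pads are 16 mm wide; open, the fingers measure 119 mm over their backs; the gripper's body (75 mm by 177 mm) begins 78 mm behind the grasp point.
Start: joints at [-1.313, 0.087, 1.371, -0, 1.684, -0.103], TCP at [0.194, -0.515, 0.206] pointing down, gripper open.
Joint ranges: [-3.1, 3.1], [-0.76, 2.03], [0.27, 2.55], [-1.08, 4.22], [0.17, 2.65], [-2.57, 2.57]. Speed limits (rad/s): [2.79, 2.79, 3.14, 3.14, 3.14, 3.14].

INTERFACE

Orientations are given as [roll, pitch, yaw] about the fixed x, y, z axes, in that order (R = Rz(yaw) Ry(pitch) Rx(roll)).
In Python, from bench import robot gives the robot as it stands.
- The arm moves only by the shell command python3 -m handwheel 'ROWS'. ROWS is a JSON object of lists of equal length, an entry for each row: "delta_pos": the shift along the tool's x, y, z in mm, a list of three; "rotation": the turn, a rotation vector about the tool's x, y, z in rad, a list of three; "claw": the closure, from -1 (fully open) to 1 (shut). In form: {"delta_pos": [[tx, ty, tz], ...], "rotation": [[wx, wy, wz], ...], "claw": [claw, ...]}. A call has exactly 8 rows; each row shifts and turns the commanded pose from where the row before left it, along the tool's axes as they then stand; what a row does not reach is not made up. A row lasts 1/8 s, in which the tool goes at most 62.5 mm and 10.7 degrees, less where a joint would pass 70% of its speed; a pose out of reach is approached as far as the arm can. A call with a gripper value outside its range is refused whole. The fingers move at their own pace and stop on an object; the grip force is fixed at half the most. Time passes only in rows, so rows that do not move let the fingers close, or fill a call up. It gives the time, the measured TCP pose, the force and the opening at its end, in the units of the state.
- robot.get_obs(): the state, without advancing time (a new reading comes with each control period).
- robot.snapshot(name): name is "side" or "top"; returns a dict with "color" (400x640x3 uint8, red, green, blue), "intrinsics" (3x3 intrinsics, pixels), "eye" and "rotation" of the camera in the world. Camera axes: x right, y down, z forward; pixel columns grow to the right and rows downward; lengths in m; the calibration is good to about 2 mm. A picture is of the moment at which its call begins. There is no depth.
- robot.close_job(): hands the job in, once; it reports no verdict.
The state is a dict: "time": time; "joint_positions": joint angles; "qvel": joint speeds; "joint_torque": joint torques, N m; "tool_pos": TCP position; "ee_rot": TCP orientation; "wrist_force": force on the tool from outside, world axes, zero at the start; "wrist_torque": the same for the moment, N m; "width": finger opening in m.
Only numpy, scipy, OpenCV 4.12 (cv2) and the standard library are available. Lean on these libraries where they do the work, as an engineer would, in place of code of your own. Each camera call takes 0.05 s, during which the arm holds its last target.

## Working session

There is one attempt and no reset: what is moved stays moved. The work goes in short steps, Python scripts to look and compute and a shell command to move; the robot and the scene stay as the last step left them, time stands still between calls to the robot, and variables do not carry over. Pictures are saved under pics/ and viewed, and the job is handed in when it is done.

```bash
ls; mkdir -p pics; python3 - <<'E'
from bench import robot
import cv2
print(robot.get_obs())
for n in("top","side"):
    s=robot.snapshot(n); cv2.imwrite(f"pics/{n}0.png",s["color"][:,:,::-1]); print(n,s["intrinsics"],s["eye"],s["rotation"])
E
```

```text
pics
{'time': 0.0, 'joint_positions': array([-1.31314910e+00,  8.79668547e-02,  1.37223658e+00,  7.37606014e-06,
        1.68356390e+00, -1.03101227e-01]), 'qvel': array([-0.00101417, -0.0013517 ,  0.00109135, -0.00046257,  0.00168124,
        0.00082598]), 'joint_torque': array([ 2.07865305e-03, -3.40182924e+01, -3.02424538e+01,  7.19081168e-02,
        3.29181016e-02, -1.82506283e-04]), 'tool_pos': array([ 0.1939971 , -0.5140814 ,  0.20430664]), 'ee_rot': array([-3.14136155e+00,  2.16238580e-03, -1.21004680e+00]), 'wrist_force': array([ 0.04431241, -0.37048126,  1.25799924]), 'wrist_torque': array([-0.02022005,  0.04677446, -0.00901114]), 'width': 0.09376604009323239}
top [[388.21896878   0.         315.1334056 ]
 [  0.         388.21896878 194.96116002]
 [  0.           0.           1.        ]] [0.39538167 0.00297675 0.93193109] [-2.98035319 -0.00494177 -1.55446892]
side [[424.75343643   0.         318.2697256 ]
 [  0.         424.75343643 198.28739346]
 [  0.           0.           1.        ]] [0.40228152 0.67623745 0.76086115] [-2.39294372  0.00342603 -2.94717841]
```

View pics/top0.png

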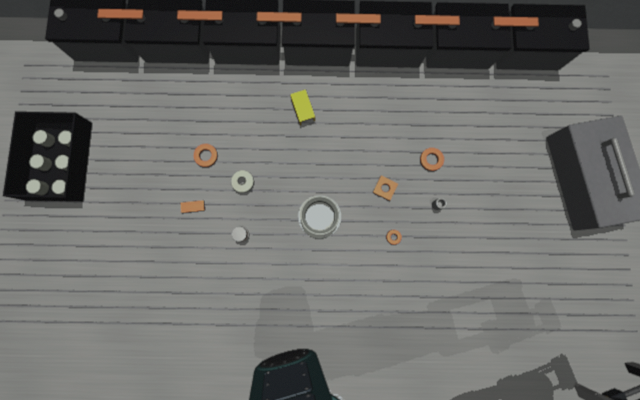

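View pics/side0.png

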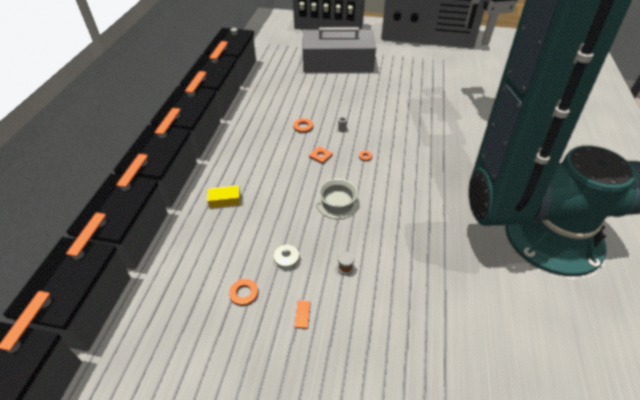

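The top view shows the two big rings at about (205,155) and (432,159), the sleeve at (320,216), the small ring at (394,237) and the square washer at (386,188). The side view shows the big rings at (244,292) and (303,125), and the sleeve at (337,197).

```bash
cat > h.py <<'E'
import numpy as np, cv2
from scipy.spatial.transform import Rotation as R
def ray(s,uv,z):
    Rm=np.array(s["rotation"]); Rm=R.from_euler('xyz',Rm).as_matrix() if Rm.ndim==1 else Rm
    d=Rm@np.linalg.inv(s["intrinsics"])@np.array([uv[0],uv[1],1.]); e=np.array(s["eye"])
    return (e+d*(z-e[2])/d[2])
def orange(s):
    hsv=cv2.cvtColor(s["color"],cv2.COLOR_RGB2HSV)
    return cv2.inRange(hsv,(3,110,90),(17,255,255))
def blobs(s,zt=.012,amin=40):
    out=[]
    for c in cv2.findContours(orange(s),cv2.RETR_EXTERNAL,cv2.CHAIN_APPROX_NONE)[0]:
        if cv2.contourArea(c)<amin: continue
        P=np.array([ray(s,p[0],zt)[:2] for p in c],np.float32)
        (cx,cy),r=cv2.minEnclosingCircle(P)
        rect=cv2.minAreaRect(P)
        m=c[:,0].mean(0); out.append((m,rect[0],np.array(rect[1])*1e3))
    return out
E
python3 - <<'E'
from h import *
from bench import robot
for n in("top","side"):
    s=robot.snapshot(n); print(n)
    for m,c,w in blobs(s,.008):
        if max(w)<90: print(m.round(1),np.round(c,4),w.round(1))
    g=cv2.cvtColor(s["color"],cv2.COLOR_RGB2HSV)
    u,v=(320,216) if n=="top" else (337,197)
    crop=s["color"][v-40:v+40,u-40:u+40,::-1]
    cv2.imwrite(f"pics/sl_{n}.png",cv2.resize(crop,None,fx=7,fy=7,interpolation=cv2.INTER_NEAREST))
E
```

```text
top
[393.3 236.7] [ 0.449  -0.1867] [30.9 30.9]
[192.  206.2] [0.5131 0.2953] [24.  53.4]
[384.8 187.8] [ 0.566  -0.1675] [44.  44.5]
[431.7 158.8] [ 0.6407 -0.2836] [53.5 54.2]
[204.9 154.9] [0.6404 0.2722] [56.  53.8]
side
[302.1 314.2] [0.5118 0.2951] [24. 56.]
[243.1 291.9] [0.6384 0.2698] [54.4 58.2]
[365.1 155.4] [ 0.4474 -0.1871] [35.3 32.4]
[320.  154.4] [ 0.5659 -0.1687] [49.6 47.3]
[302.8 124.9] [ 0.6391 -0.2845] [52.4 56.2]
```

View pics/sl_top.png

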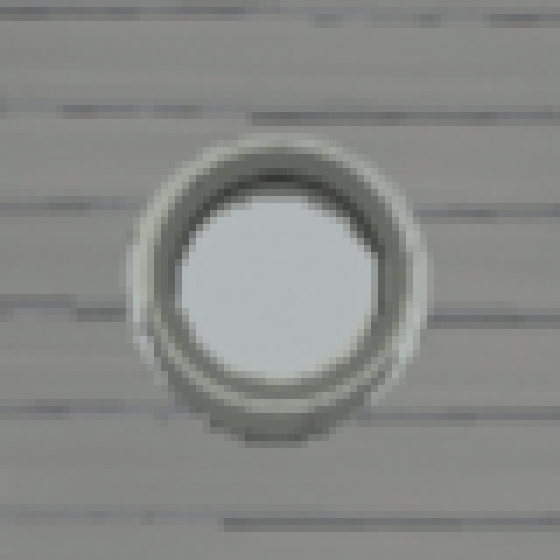

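View pics/sl_side.png

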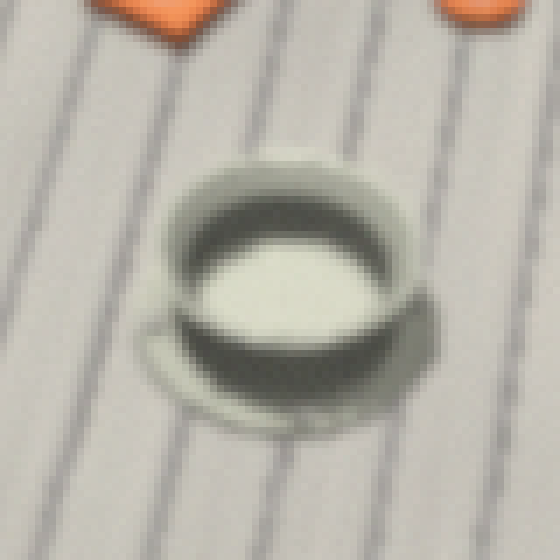

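```bash
python3 - <<'E'
from h import *
from bench import robot
def f(s,u0,v0,x,y,z): return (ray(s,(u0-40+x/7-.5,v0-40+y/7-.5),z)*1e3).round(1)[:2]
s=robot.snapshot("top"); F=lambda x,y,z:f(s,320,216,x,y,z)
print("mouth in L,R,T,B",F(152,273,.039),F(407,273,.039),F(279,148,.039),F(279,398,.039))
print("foot L R B",F(130,285,.004),F(428,285,.004),F(279,440,.004))
print("floor L,R,T,B",F(178,285,.005),F(378,285,.005),F(278,182,.005),F(278,380,.005))
s=robot.snapshot("side"); F=lambda x,y,z:f(s,337,197,x,y,z)
print("mouth out L,R,T",F(165,232,.039),F(418,232,.039),F(292,148,.039))
print("foot L R B",F(135,345,.004),F(440,340,.004),F(295,437,.002))
E
```

```text
mouth in L,R,T,B [494.4  32.4] [495.8 -51.8] [536.9  -9. ] [453.9 -10.2]
foot L R B [494.  41.] [495.7 -61.2] [442.  -10.9]
floor L,R,T,B [494.2  24.5] [495.3 -44. ] [530.4  -9.2] [462.3 -10.2]
mouth out L,R,T [535.5  -9.5] [451.6 -25.7] [499.9 -57.7]
foot L R B [541.8  12. ] [439.8 -10.1] [481.7  40.4]
```

```bash
cat >> h.py <<'E'
def to(x,y,z):
    from bench import robot
    o=robot.get_obs(); r=R.from_euler('xyz',o["ee_rot"])
    print("t",round(o["time"],2),"pos",(o["tool_pos"]*1e3).round(1),"rot",o["ee_rot"].round(4),"w",round(o["width"]*1e3,1),"F",o["wrist_force"].round(1))
    print("delta mm",(r.inv().apply(np.array([x,y,z])-o["tool_pos"])*1e3).round(1),"rotvec",(r.inv()*R.from_euler('xyz',[np.pi,0,-1.21])).as_rotvec().round(4))
E
python3 -c "
from h import *; to(.640,-.284,.12)"
```

```text
t 0.3 pos [ 194.1 -514.4  205.1] rot [-3.1415e+00  7.0000e-04 -1.2100e+00] w 93.8 F [ 0.1  0.5 -0.3]
delta mm [ -58.1 -498.5   85.2] rotvec [-0.0001  0.0007  0.    ]
```

```bash
python3 -m handwheel '{"delta_pos":[[-4,-30,5],[-8,-60,10],[-8,-60,10],[-8,-60,10],[-8,-60,10],[-8,-60,10],[-8,-60,10],[-5,-45,8]],"rotation":[[0,0,0],[0,0,0],[0,0,0],[0,0,0],[0,0,0],[0,0,0],[0,0,0],[0,0,0]],"claw":[-1,-1,-1,-1,-1,-1,-1,-1]}'; python3 -c "
from h import *; to(.640,-.284,.05)"
```

```text
time: 1.3
tool_pos: [0.5829, -0.3059, 0.1317]
ee_rot: [3.141, 0.0, -1.208]
wrist_force: [-0.9, 0.1, -0.7]
width: 0.094
t 1.3 pos [ 582.9 -305.9  131.7] rot [ 3.1414e+00  5.0000e-04 -1.2083e+00] w 94.0 F [-0.9  0.1 -0.7]
delta mm [ -0.2 -61.1  81.7] rotvec [0.0002 0.0005 0.0017]
```

```bash
python3 -m handwheel '{"delta_pos":[[0,-30,20],[0,-30,30],[0,-1,30],[0,0,0],[0,0,0],[0,0,0],[0,0,0],[0,0,0]],"rotation":[[0,0,0],[0,0,0],[0,0,0],[0,0,0],[0,0,0],[0,0,0],[0,0,0],[0,0,0]],"claw":[-1,-1,-1,-1,-1,-1,-1,-1]}'; python3 - <<'E'
from h import *; to(.640,-.284,.005)
from bench import robot
for n in("top","side"):
    s=robot.snapshot(n)
    u,v=(432,159) if n=="top" else (303,125)
    cv2.imwrite(f"pics/b1_{n}.png",cv2.resize(s["color"][v-50:v+50,u-60:u+60,::-1],None,fx=5,fy=5))
E
```

```text
time: 2.3
tool_pos: [0.6383, -0.2865, 0.0535]
ee_rot: [-3.141, -0.001, -1.21]
wrist_force: [-0.8, 0.1, -0.6]
width: 0.0938
t 2.3 pos [ 638.3 -286.5   53.5] rot [-3.1406e+00 -1.2000e-03 -1.2103e+00] w 93.8 F [-0.8  0.1 -0.6]
delta mm [-1.8 -2.4 48.5] rotvec [-0.001  -0.0012 -0.0003]
```

View pics/b1_top.png

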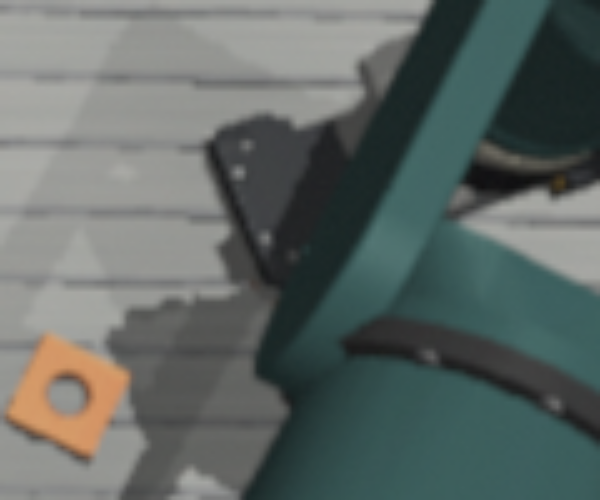

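View pics/b1_side.png

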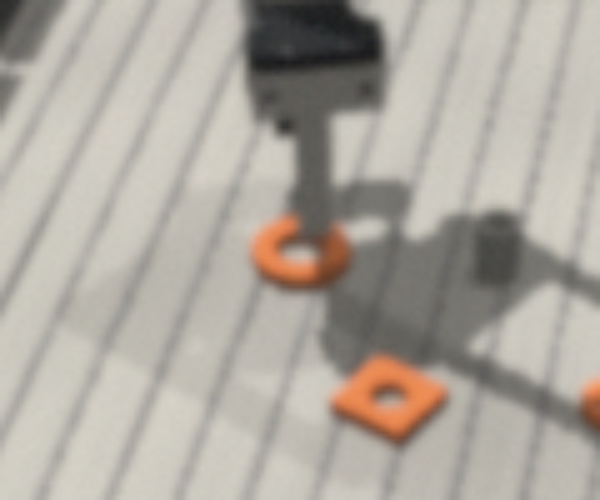

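```bash
python3 -m handwheel '{"delta_pos":[[-1,-2,20],[-1,0,18],[0,0,10],[0,0,0],[0,0,0],[0,0,0],[0,0,0],[0,0,0]],"rotation":[[0,0,0],[0,0,0],[0,0,0],[0,0,0],[0,0,0],[0,0,0],[0,0,0],[0,0,0]],"claw":[-1,-1,-1,-1,-1,1,1,1]}'; python3 -c "
from h import *; to(.640,-.284,.005)"
```

```text
time: 3.4
tool_pos: [0.6394, -0.2837, 0.0048]
ee_rot: [-3.141, -0.0, -1.21]
wrist_force: [-0.8, -0.3, -0.6]
width: 0.0675
t 3.4 pos [ 639.4 -283.7    4.8] rot [-3.1413e+00 -5.0000e-04 -1.2100e+00] w 67.5 F [-0.8 -0.3 -0.6]
delta mm [ 0.5 -0.5 -0.2] rotvec [-0.0003 -0.0005 -0.    ]
```

```bash
python3 -m handwheel '{"delta_pos":[[0,0,0],[0,0,0],[0,0,0],[0,0,0],[0,0,-15],[0,0,-25],[0,0,-30],[0,0,0]],"rotation":[[0,0,0],[0,0,0],[0,0,0],[0,0,0],[0,0,0],[0,0,0],[0,0,0],[0,0,0]],"claw":[1,1,1,1,1,1,1,1]}'; python3 - <<'E'
from h import *; to(.495,-.0105,.09)
from bench import robot
s=robot.snapshot("side")
u,v=303,125
cv2.imwrite(f"pics/b2.png",cv2.resize(s["color"][v-60:v+40,u-60:u+60,::-1],None,fx=5,fy=5))
E
```

```text
time: 4.4
tool_pos: [0.6413, -0.2845, 0.0787]
ee_rot: [-3.137, -0.005, -1.21]
wrist_force: [0.2, 0.3, -1.6]
width: 0.0568
t 4.4 pos [ 641.3 -284.5   78.7] rot [-3.1367 -0.0054 -1.2099] w 56.8 F [ 0.2  0.3 -1.6]
delta mm [-307.9   40.   -13.1] rotvec [-0.0049 -0.0054  0.0001]
```

View pics/b2.png

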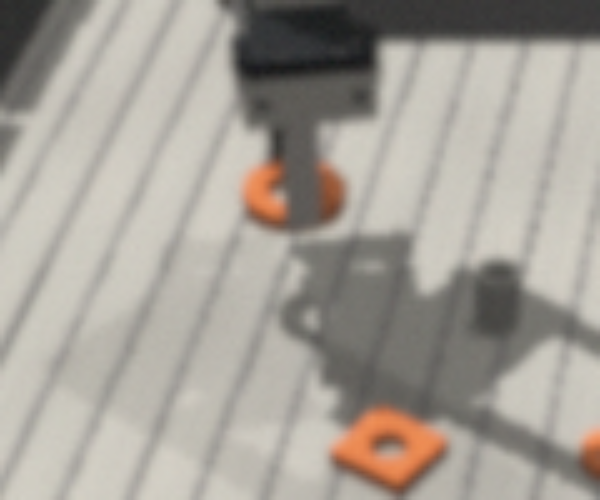

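```bash
python3 -m handwheel '{"delta_pos":[[-20,3,-8],[-45,6,-5],[-50,7,0],[-50,7,0],[-50,7,0],[-45,5,0],[-35,4,0],[-13,1,0]],"rotation":[[0,0,0],[0,0,0],[0,0,0],[0,0,0],[0,0,0],[0,0,0],[0,0,0],[0,0,0]],"claw":[1,1,1,1,1,1,1,1]}'; python3 -m handwheel '{"delta_pos":[[0,0,10],[0,0,10],[0,0,0],[0,0,0],[0,0,0],[0,0,0],[0,0,0],[0,0,0]],"rotation":[[0,0,0],[0,0,0],[0,0,0],[0,0,0],[0,0,0],[0,0,0],[0,0,0],[0,0,0]],"claw":[1,1,1,1,1,1,1,1]}'; python3 - <<'E'
from h import *; to(.495,-.0105,.043)
from bench import robot
for n in("top","side"):
    s=robot.snapshot(n)
    u,v=(320,200) if n=="top" else (337,180)
    cv2.imwrite(f"pics/b3_{n}.png",cv2.resize(s["color"][v-50:v+50,u-60:u+60,::-1],None,fx=6,fy=6))
    for m,c,w in blobs(s,.074):
        print(n,m.round(1),np.round(c,4),w.round(1))
E
```

```text
time: 5.45
tool_pos: [0.4909, -0.0079, 0.0857]
ee_rot: [3.139, 0.002, -1.208]
wrist_force: [-0.1, -0.6, -2.9]
width: 0.0567
time: 6.45
tool_pos: [0.4932, -0.0095, 0.0676]
ee_rot: [-3.141, -0.0, -1.21]
wrist_force: [-0.6, -0.2, -3.1]
width: 0.057
t 6.45 pos [493.2  -9.5  67.6] rot [-3.1414e+00 -2.0000e-04 -1.2099e+00] w 57.0 F [-0.6 -0.2 -3.1]
delta mm [ 1.5 -1.4 24.6] rotvec [-0.0002 -0.0002  0.0001]
top [393.3 236.8] [ 0.4442 -0.1731] [28.7 30.7]
top [192.  206.2] [0.5046 0.2744] [22.  49.6]
top [384.8 187.8] [ 0.5538 -0.1553] [40.8 41.3]
top [205. 155.] [0.6228 0.2529] [52. 50.]
top [516.   20.9] [ 0.9714 -0.4783] [ 23.8 108. ]
top [436.8  19.4] [ 0.9703 -0.2869] [ 23.8 107.5]
top [358.  18.] [ 0.9719 -0.0957] [ 23.8 106.9]
top [278.5  16.3] [0.9707 0.0967] [ 23.8 108.7]
top [199.2  14.8] [0.9723 0.2891] [ 23.8 107.2]
top [119.7  13.2] [0.9711 0.4807] [ 23.9 109.2]
side [302.2 314.2] [0.5022 0.3285] [22.2 51.1]
side [ 23.8 320. ] [0.9773 0.4307] [ 27.7 112.9]
side [243.3 291.7] [0.6178 0.3052] [49.6 53.5]
side [ 85.7 233.7] [0.9777 0.2362] [114.2  28.4]
side [331.5 184.5] [ 0.5062 -0.0009] [22.7 48.2]
side [131.7 169.9] [0.9775 0.0415] [ 29.6 116.2]
side [365.7 154.5] [ 0.441 -0.114] [23.2 33.4]
side [319.9 154.5] [ 0.5506 -0.0948] [46.2 44.8]
side [167.  120.7] [ 0.978  -0.1531] [ 29.9 119. ]
side [195.3  81.3] [ 0.9784 -0.3465] [118.7  30.6]
side [218.1  49.7] [ 0.9783 -0.5441] [ 32.3 122. ]
```

View pics/b3_side.png

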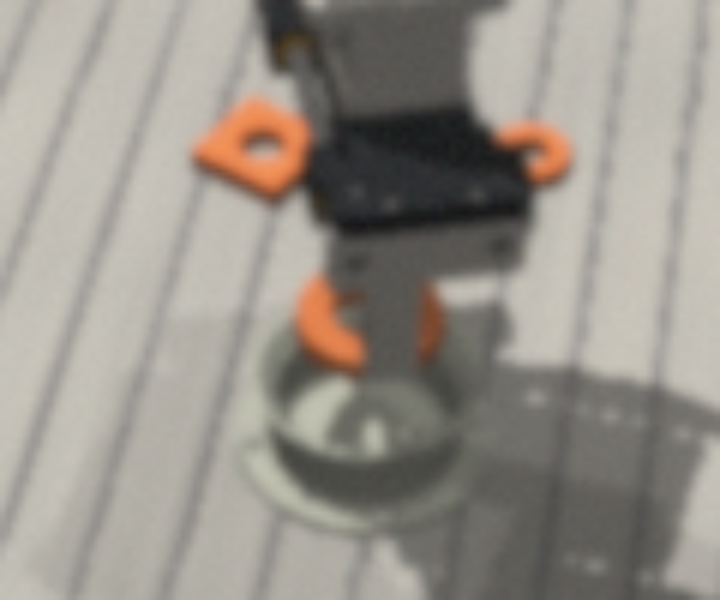

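View pics/b3_top.png

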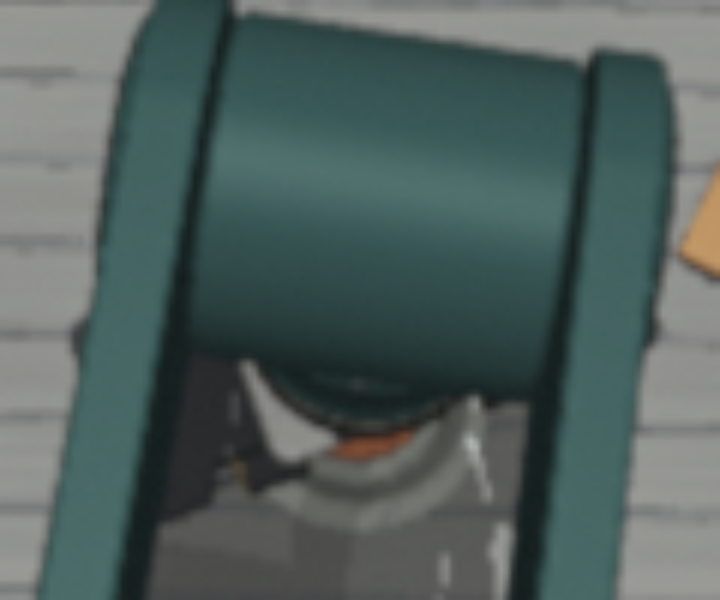

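```bash
python3 - <<'E'
from h import *
from bench import robot
s=robot.snapshot("side")
m=cv2.findContours(orange(s),cv2.RETR_EXTERNAL,cv2.CHAIN_APPROX_NONE)[0]
for c in m:
    x,y,w,h=cv2.boundingRect(c)
    if 310<x+w/2<360 and 170<y+h/2<215: print(x,y,w,h)
for z in(.069,.072): print(ray(s,(338.5,183),z), ray(s,(326.5,183),z),ray(s,(351.2,183),z))
E
```

```text
347 178 4 12
326 176 12 16
[ 0.49238396 -0.0099185   0.069     ] [ 0.51947705 -0.00468004  0.069     ] [ 0.46371851 -0.01546098  0.069     ]
[ 0.49199327 -0.00694324  0.072     ] [ 0.51896888 -0.0017275   0.072     ] [ 0.46345211 -0.01246168  0.072     ]
```

```bash
python3 -m handwheel '{"delta_pos":[[1.5,-2,10],[0,0,10],[0,0,5.5],[0,0,0],[0,0,0],[0,0,0],[0,0,0],[0,0,0]],"rotation":[[0,0,0],[0,0,0],[0,0,0],[0,0,0],[0,0,0],[0,0,0],[0,0,0],[0,0,0]],"claw":[1,1,1,1,1,1,1,1]}'; python3 -c "
from h import *; to(.495,-.0105,.042)"
```

```text
time: 7.6
tool_pos: [0.4956, -0.0103, 0.0422]
ee_rot: [-3.141, -0.0, -1.21]
wrist_force: [0.0, -0.4, -2.9]
width: 0.0568
t 7.6 pos [495.6 -10.3  42.2] rot [-3.1413e+00 -2.0000e-04 -1.2100e+00] w 56.8 F [ 0.  -0.4 -2.9]
delta mm [-0.   0.7  0.2] rotvec [-0.0003 -0.0002 -0.    ]
```

Release, then rise.

```bash
python3 -m handwheel '{"delta_pos":[[0,0,0],[0,0,0],[0,0,0],[0,0,0],[0,0,0],[0,0,-20],[0,0,-40],[0,0,-40]],"rotation":[[0,0,0],[0,0,0],[0,0,0],[0,0,0],[0,0,0],[0,0,0],[0,0,0],[0,0,0]],"claw":[-1,-1,-1,-1,-1,-1,-1,-1]}'; python3 - <<'E'
from h import *; to(.6395,.271,.05)
from bench import robot
s=robot.snapshot("side"); u,v=337,180
cv2.imwrite(f"pics/b4.png",cv2.resize(s["color"][v-50:v+50,u-60:u+60,::-1],None,fx=6,fy=6))
E
```

```text
time: 8.6
tool_pos: [0.4952, -0.0102, 0.1427]
ee_rot: [3.141, 0.0, -1.21]
wrist_force: [0.5, 0.3, 0.5]
width: 0.0938
t 8.6 pos [495.2 -10.2 142.7] rot [ 3.1407e+00  4.0000e-04 -1.2100e+00] w 93.8 F [0.5 0.3 0.5]
delta mm [-212.1 -234.4   92.6] rotvec [ 0.0009  0.0004 -0.    ]
```

View pics/b4.png

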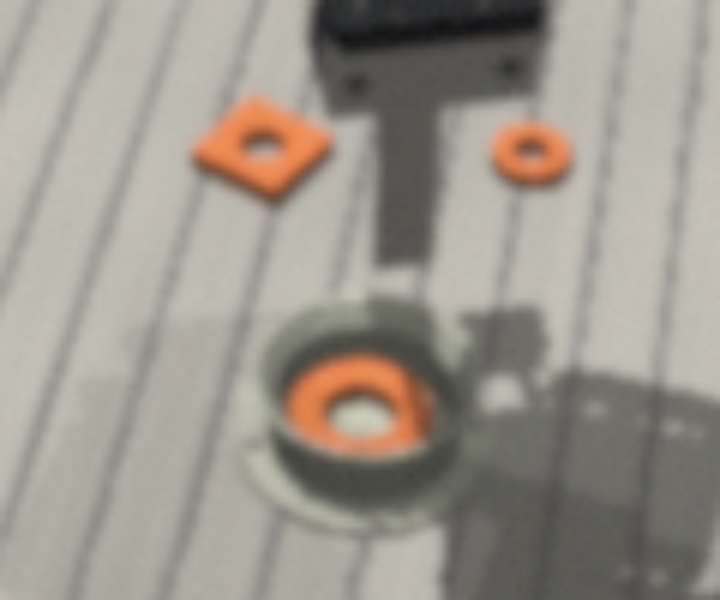

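The first ring lies flat in the sleeve, centred at about crop (360,405). Now for ring two.

```bash
python3 -m handwheel '{"delta_pos":[[-14,-16,0],[-30,-33,0],[-36,-40,0],[-36,-40,10],[-36,-40,15],[-30,-33,15],[-20,-22,10],[-10,-10,10]],"rotation":[[0,0,0],[0,0,0],[0,0,0],[0,0,0],[0,0,0],[0,0,0],[0,0,0],[0,0,0]],"claw":[-1,-1,-1,-1,-1,-1,-1,-1]}';  python3 -m handwheel '{"delta_pos":[[0,0,15],[0,0,15],[0,0,0],[0,0,0],[0,0,0],[0,0,0],[0,0,0],[0,0,0]],"rotation":[[0,0,0],[0,0,0],[0,0,0],[0,0,0],[0,0,0],[0,0,0],[0,0,0],[0,0,0]],"claw":[-1,-1,-1,-1,-1,-1,-1,-1]}'; python3 - <<'E'
from h import *; to(.6395,.271,.005)
from bench import robot
s=robot.snapshot("side"); u,v=244,280
cv2.imwrite(f"pics/a1.png",cv2.resize(s["color"][v-60:v+60,u-60:u+60,::-1],None,fx=5,fy=5))
E
```

```text
time: 9.65
tool_pos: [0.6397, 0.2721, 0.0804]
ee_rot: [3.141, -0.0, -1.209]
wrist_force: [-0.3, -0.2, -0.0]
width: 0.0942
time: 10.65
tool_pos: [0.6397, 0.2708, 0.052]
ee_rot: [-3.141, -0.0, -1.21]
wrist_force: [0.3, 0.6, 0.1]
width: 0.0939
t 10.65 pos [639.7 270.8  52. ] rot [-3.1415e+00 -1.0000e-04 -1.2099e+00] w 93.9 F [0.3 0.6 0.1]
delta mm [-0.3  0.1 47. ] rotvec [-0.0001 -0.0001  0.0001]
```

View pics/a1.png

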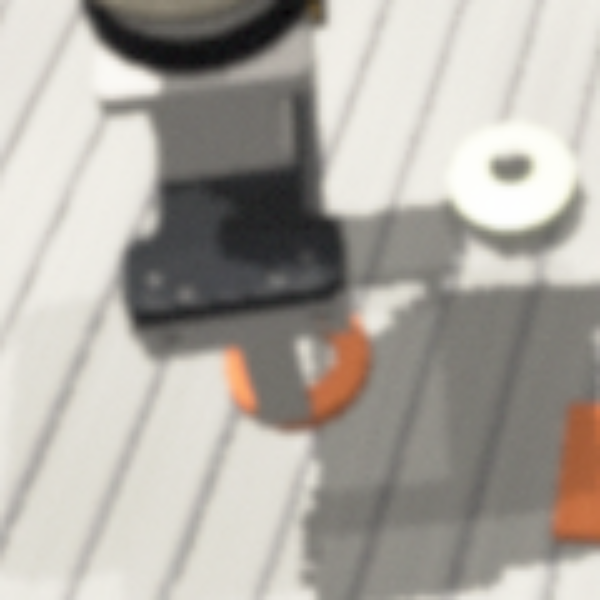

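The finger hangs over the ring in view at (275,410), consistent with its 52 mm height, so I descend and grip.

```bash
python3 -m handwheel '{"delta_pos":[[0,0,18],[0,0,18],[0,0,11],[0,0,0],[0,0,0],[0,0,0],[0,0,0],[0,0,0]],"rotation":[[0,0,0],[0,0,0],[0,0,0],[0,0,0],[0,0,0],[0,0,0],[0,0,0],[0,0,0]],"claw":[-1,-1,-1,-1,-1,1,1,1]}';  python3 -m handwheel '{"delta_pos":[[0,0,0],[0,0,0],[0,0,0],[0,0,0],[0,0,0],[0,0,-20],[0,0,-30],[0,0,-35]],"rotation":[[0,0,0],[0,0,0],[0,0,0],[0,0,0],[0,0,0],[0,0,0],[0,0,0],[0,0,0]],"claw":[1,1,1,1,1,1,1,1]}'; python3 - <<'E'
from h import *; to(.4955,-.0105,.068)
E
```

```text
time: 11.7
tool_pos: [0.6398, 0.2708, 0.0054]
ee_rot: [-3.141, -0.0, -1.21]
wrist_force: [0.1, -0.4, 1.0]
width: 0.0677
time: 12.7
tool_pos: [0.6391, 0.2704, 0.0906]
ee_rot: [3.14, -0.0, -1.21]
wrist_force: [0.9, 0.1, -2.2]
width: 0.0565
t 12.7 pos [639.1 270.4  90.6] rot [ 3.1398e+00 -2.0000e-04 -1.2101e+00] w 56.5 F [ 0.9  0.1 -2.2]
delta mm [212.1 233.4  23. ] rotvec [ 0.0018 -0.0002 -0.0001]
```

```bash
python3 -m handwheel '{"delta_pos":[[14,16,0],[30,33,0],[36,40,0],[36,40,0],[36,40,0],[30,33,0],[20,22,0],[10,10,0]],"rotation":[[0,0,0],[0,0,0],[0,0,0],[0,0,0],[0,0,0],[0,0,0],[0,0,0],[0,0,0]],"claw":[1,1,1,1,1,1,1,1]}';  python3 -m handwheel '{"delta_pos":[[0,0,11],[0,0,11],[0,0,0],[0,0,0],[0,0,0],[0,0,0],[0,0,0],[0,0,0]],"rotation":[[0,0,0],[0,0,0],[0,0,0],[0,0,0],[0,0,0],[0,0,0],[0,0,0],[0,0,0]],"claw":[1,1,1,1,1,1,1,1]}'; python3 - <<'E'
from h import *; to(.4955,-.0105,.042)
from bench import robot
s=robot.snapshot("side"); u,v=337,180
cv2.imwrite(f"pics/a2.png",cv2.resize(s["color"][v-50:v+50,u-60:u+60,::-1],None,fx=6,fy=6))
E
```

```text
time: 13.7
tool_pos: [0.495, -0.0115, 0.0909]
ee_rot: [-3.141, -0.001, -1.212]
wrist_force: [-0.5, 0.3, -0.9]
width: 0.0566
time: 14.7
tool_pos: [0.4955, -0.0103, 0.0681]
ee_rot: [-3.141, -0.0, -1.21]
wrist_force: [-0.1, 0.5, -2.2]
width: 0.057
t 14.7 pos [495.5 -10.3  68.1] rot [-3.1415e+00 -1.0000e-04 -1.2101e+00] w 57.0 F [-0.1  0.5 -2.2]
delta mm [ 0.2  0.1 26.1] rotvec [-0.0001 -0.0001 -0.0001]
```

View pics/a2.png

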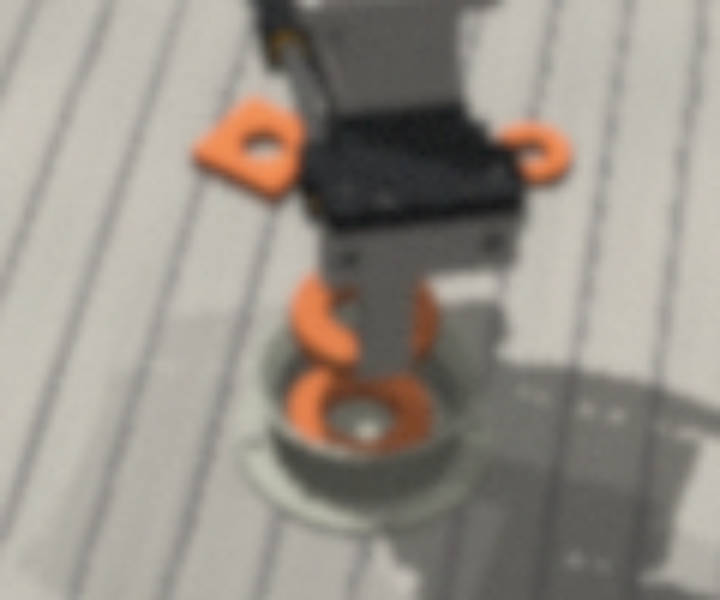

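The held ring (crop 293–440) sits level over the first one (287–435), so it is aligned. I lower it, release, and rise.

```bash
python3 -m handwheel '{"delta_pos":[[0,0,10],[0,0,10],[0,0,6],[0,0,0],[0,0,0],[0,0,0],[0,0,0],[0,0,0]],"rotation":[[0,0,0],[0,0,0],[0,0,0],[0,0,0],[0,0,0],[0,0,0],[0,0,0],[0,0,0]],"claw":[1,1,1,1,1,1,1,1]}';  python3 -m handwheel '{"delta_pos":[[0,0,0],[0,0,0],[0,0,0],[0,0,0],[0,0,0],[0,0,-20],[0,0,-40],[0,0,-40]],"rotation":[[0,0,0],[0,0,0],[0,0,0],[0,0,0],[0,0,0],[0,0,0],[0,0,0],[0,0,0]],"claw":[-1,-1,-1,-1,-1,-1,-1,-1]}'; python3 -m handwheel '{"delta_pos":[[0,20,-20],[0,40,-20],[0,50,0],[0,50,0],[0,30,0],[0,0,0],[0,0,0],[0,0,0]],"rotation":[[0,0,0],[0,0,0],[0,0,0],[0,0,0],[0,0,0],[0,0,0],[0,0,0],[0,0,0]],"claw":[-1,-1,-1,-1,-1,-1,-1,-1]}'; python3 - <<'E'
from h import *
from bench import robot
for n in("top","side"):
    s=robot.snapshot(n)
    u,v=(320,210) if n=="top" else (337,180)
    cv2.imwrite(f"pics/a3_{n}.png",cv2.resize(s["color"][v-50:v+50,u-60:u+60,::-1],None,fx=6,fy=6))
    for m,c,w in blobs(s,.028): 
        if max(w)<90:print(n,m.round(1),np.round(c,4),w.round(1))
E
```

```text
time: 15.75
tool_pos: [0.4956, -0.0103, 0.0421]
ee_rot: [-3.141, -0.0, -1.21]
wrist_force: [-0.5, 0.3, -1.8]
width: 0.0567
time: 16.75
tool_pos: [0.4951, -0.0102, 0.1427]
ee_rot: [3.141, 0.0, -1.21]
wrist_force: [1.2, -0.4, -0.7]
width: 0.0945
time: 17.75
tool_pos: [0.3184, -0.0771, 0.1819]
ee_rot: [3.141, 0.0, -1.209]
wrist_force: [0.3, 0.0, -0.3]
width: 0.0941
top [393.3 236.8] [ 0.4468 -0.1825] [30.2 32.4]
top [319.  215.3] [ 0.4941 -0.0113] [48.  54.9]
top [192.  206.2] [0.5106 0.289 ] [23.5 52.1]
top [384.8 187.7] [ 0.5628 -0.1641] [43.  44.6]
side [302.1 314.2] [0.5089 0.3056] [23.5 55.3]
side [336.9 194.9] [ 0.4947 -0.0108] [57.2 58.8]
side [365.  155.4] [ 0.4462 -0.1642] [34.4 31.5]
side [320.3 154.4] [ 0.5612 -0.146 ] [48.9 48.3]
```

View pics/a3_side.png

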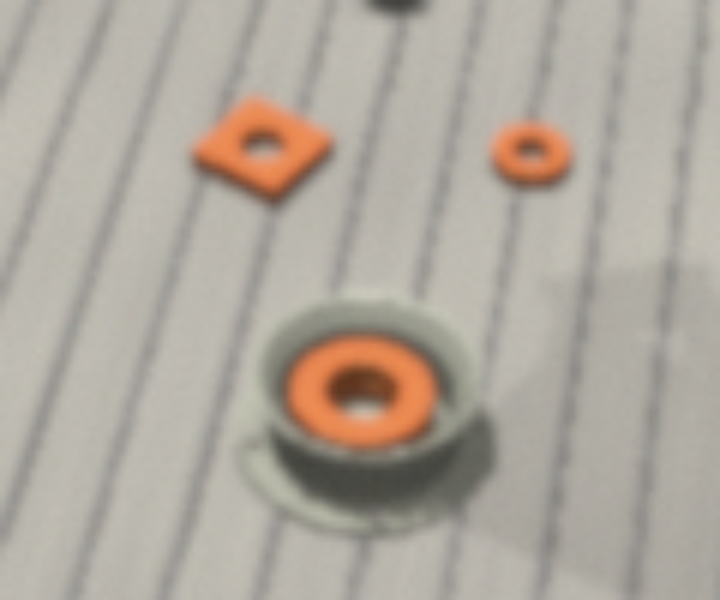

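View pics/a3_top.png

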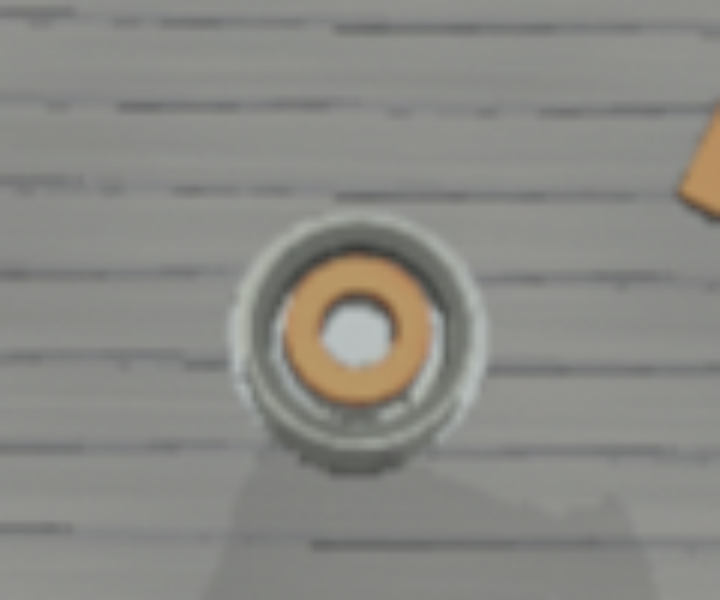

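Both rings lie flat and coaxial in the sleeve. The two views place the stack at (0.494, -0.011), about 1 mm from the sleeve's axis, when cast onto the expected height of the top face. The arm is clear.

```bash
python3 -c "
from bench import robot
robot.close_job()"
```

```text
the job is handed in; nothing more can be done
```

Both big rings are in the sleeve, one flat on top of the other, and the job is handed in at about 18 s of the 59 s allowed. I gripped each ring across its outside, let it go just above the mouth so that it dropped in flat, and then moved the arm well clear.

**Last checks:** The top and side views agreed within about 1 mm. They put the upper ring at (0.494, -0.011), about 1 mm from the sleeve's axis, which I measured at about (0.495, -0.0105). That position assumes the upper ring's expected top height. Ring height and tilt were judged from the pictures, not measured. The side view showed the first ring flat in the sleeve before the second went in. The wrist force readings stayed near 3 N or below.

**Disagreements:** The gripper read about 57 mm on the 58 mm rings. In the first views the two cameras differed by up to about 2.5 mm on ring positions, roughly the stated calibration error. The small ring and the square washer were not touched.

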